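# Back off the conveyor belt take-up

## Task

Slacken the belt take-up: throw the weighted lever over so that the pawl is lifted clear of the ratchet wheel and stays up, then turn the wheel backward (counter-clockwise seen from above) by its crank until the crank points at the fixed index post. Then throw the lever back so that the pawl drops fully home between two teeth, with the crank still at the index, and leave the things standing around where they are.

Things in the scene. Friction and masses are not known exactly. Their poses are not given: they have to be found in the camera images.
- station: Fixed belt take-up winder: grey base plate 250 x 290 x 12 mm, bolted to the table, with an upright-axis ratchet wheel and a pawl. Origin on the table, on the wheel's vertical axis; z up, yaw varies. Its fixed parts stay below z = 95 mm. Positions (x, y, z) given for the other entries are in mm in this frame.
- winder (a joint): Angle of ratchet wheel and crank, rad, 0 to 2.95 between end stops, growing counter-clockwise from above (backward, slackening). Crank direction in the station frame = 1.75 + this value. Starts at 0.15 to 0.75; points at the index at 2.40. Friction keeps it where it is left (0.25 N m, 3 N at the grip). With the pawl down it turns backward only as far as the next tooth.
- axis (a point): Middle of the wheel's top face, z = 54 mm. Flat steel wheel 150 mm across with 14 upright saw teeth 8 mm high (tips at z = 62) in a ring of 65 mm radius, one tooth per 0.449 rad. With the wheel at 2.40 a tooth gap lies under the pawl's nose; the pawl drops fully home only within about 0.05 rad of that (or of another gap).
- knob (a point): Middle of the crank's upright black grip (26 mm diameter, z = 90 to 146 mm, this point at z = 118), 80 mm from the wheel's axis, fixed to the crank. The crank arm below it lies across the wheel at z = 80 to 90 mm.
- index (a point): Inner tip of the fixed index finger, 107 mm from the wheel's axis, z = 86 mm, on a 14 mm square steel post 132 mm from the axis (top at z = 92). The crank's pointed end, 101 mm from the axis, stands right before it when the wheel is at 2.40.
- pawl (a joint): Angle of the pawl with its lever, rad: 0 = nose fully home in a tooth gap, about 0.08 = resting on a tooth tip, over 0.15 = clear of the teeth, 1.1 = thrown over against its stop. No spring: the lever's weight lets it fall to whichever side of about 0.7 it is left (below: the nose drops, above: it stays lifted).
- ball (a point): Centre of the dark steel ball (36 mm diameter) topping the pawl's lever, 80 mm from the pivot. With the pawl down the lever leans 0.55 rad towards -y (ball at (65, 38, 140)); thrown over, 0.55 rad towards +y (ball at (65, 122, 140)); half-way the ball is at z = 152. About 2 N at the ball moves it.
- pivot (a point): The pawl's level pivot, along the station's x, at (65, 80, 72), in a bracket 42 mm wide and up to z = 82. Lever and pawl are one piece turning on it.
- nose (a point): Underside of the pawl's nose, 80 mm from the pivot: at (65, 0, 56) with the pawl home. The nose is 14 mm wide and 8 mm along the teeth; the 12 mm high steel pawl bar runs from it to the pivot.
- pot_a: Loose bystander: open white plastic pot, 68 mm diameter, 75 mm tall, at the station's +y end. Origin under its centre.
- pot_b: Loose bystander: a like pot, beyond the station's +x edge. Origin under its centre.
- meter: Loose bystander: black hand-held meter 170 x 85 x 34 mm lying on the table, right of the station.
- wrench: Loose bystander: wrench 180 mm long, lying on the right.
- driver: Loose bystander: screwdriver 200 mm long, lying on the left.
- bottle: Loose bystander: white bottle, 64 mm diameter, 170 mm tall, standing at the right far side. Origin under its centre.
- roller: Loose bystander: aluminium roller 40 mm diameter, 140 mm long, lying on the left.

How it is judged:
On the way, in this order (a step that is already met when the one before it is completed fails the run):
1. the pawl is thrown over, lifted clear of the wheel (pawl joint over 0.9) (value of joint pawl above 0.9 rad), for 0.2 s.
2. with the pawl clear (joint over 0.3), the wheel is turned back to within a quarter of a tooth of the index or past it (winder joint over 2.28) (value of joint winder above 2.28 rad and value of joint pawl above 0.3 rad), for 0.1 s.
At the end, for the whole second after the job is handed in: The crank points at the index post (winder joint 2.40 within 0.09 rad), at rest, and the pawl is fully home in the tooth gap (pawl joint under 0.03 rad) (value of joint winder between 2.31 and 2.49 rad and value of joint pawl below 0.03 rad and velocity of joint winder between -0.05 and 0.05 rad/s); the robot touches nothing.
It fails at once if a bystander is moved more than 30 mm (distance of any of pot_a, pot_b, meter, wrench, driver, bottle, roller from where it was at the start of the episode above 0.03 m).
It also fails if it takes over 54 s, if anything falls off the work surface, if the arm or the gripper's body presses on something with over 40 N, if the wrist force passes 120 N, or if a joint passes its speed limit or range.

## Robot

A 7-joint arm with a two-finger parallel gripper is mounted at the origin on the work surface. World frame = base frame: x ahead of the robot, y to its left, z up, the work surface at z = 0. Lengths are in m, angles in rad, forces in N, time in s.
With the tool pointing down it reaches from about 0.35 to 0.9 m from the base axis. Payload 8.1 kg.
Tool frame: the origin (TCP) lies midway between the tips of the shut fingers; the grasp point (between the pads) lies 19 mm behind it; z points along the fingers, y is the direction in which the jaws open and shut (so a half turn about z gives the same grasp; the last joint's range is limited). The gripper opens to 92 mm and grips with 3 to 60 N. Pads are 19 mm wide; open, the fingers measure 130 mm over their backs; the gripper's body (75 mm by 190 mm) begins 47 mm behind the grasp point.
Start: joints at [-1.375, 0.434, 0.025, 1.573, -0.012, 1.134, -0.075], TCP at [0.184, 0.597, 0.227] pointing down, gripper open.
Joint ranges: [-2.62, 2.62], [-0.44, 2.09], [-1.27, 1.32], [0.08, 2.57], [-1.32, 4.46], [0.12, 2], [-2.74, 2.74]. Speed limits (rad/s): [2.22, 2.22, 3.01, 3.01, 3.14, 3.14, 3.14].

## Interface

Orientations are given as a rotation vector (axis times angle).
In Python, from cell import monitor, get_image, get_calibration, workorder, look_for, masks_of gives the robot as it stands.
- The arm moves only by the shell command python3 -m crank 'ROWS' [FORCE]. ROWS is JSON, a list of rows, each a list of 3 entries, a list of its own where there are three numbers: the shift along the tool's x, y, z in cm, then the turn about the tool's z in degrees, then the closure in counts, from 0 (fully open) to 255 (shut). A call has 1 to 5 rows; each row shifts and turns the commanded pose from where the row before left it, along the tool's axes as they then stand; what a row does not reach is not made up. A row lasts 1/10 s, in which the tool goes at most 50 mm and 8.59 degrees, less where a joint would pass 70% of its speed; a pose out of reach is approached as far as the arm can. A call with a gripper value outside its range is refused whole. The fingers move at their own pace and stop on an object; FORCE is the grip in N (left out, the last holds). Time passes only in rows, so rows that do not move let the fingers close. It gives the time, the measured TCP pose, the force and the opening at its end, in the units of the state.
- monitor.observe(): the state, without advancing time (a new reading comes with each control period).
- get_image(name): name is "side" or "top"; returns (picture, depth): 420x560x3 uint8, red, green, blue; 420x560 float32, m along the optical axis (not along the pixel's ray), 0 where there is no reading.
- get_calibration(name): a dict with "fx", "fy", "cx", "cy" (pixels), "R" (3x3) and "t" (3): a world point X has camera coordinates R X + t. Camera axes: x right, y down, z forward; pixel columns grow to the right and rows downward; lengths in m; the calibration is good to about 2 mm. A picture is of the moment at which its call begins. get_calibration takes no time and is no camera call.
- workorder.sign_off(): hands the job in, once; it reports no verdict.
Trained networks look in the newest picture that a camera, given by its name, has taken for a name from the list of things; names that differ only in an ending like _2 or _b are one class to them, and where a whole thing is asked for, a point or a joint stands for the part that bears it (a point fixed in the world has none). Each returns a list of dicts, best first, with "score" (0 to 1); they miss things now and then, are a little off and sometimes report something else, mostly with a low value. They report only what shows in the picture. A call takes as long as a camera call.
- look_for(label, camera): "location" ([x, y, z] in m, in world coordinates, good to about 4 mm: the middle of the surface that is visible of it).
- masks_of(label, camera): "region" (420x560 bool, what is visible of it).
The state is a dict: "clock": time; "joints": joint angles; "dq": joint speeds; "joint_efforts": joint torques, N m; "position": TCP position; "ee_rot": TCP orientation; "force": force on the tool from outside, world axes, zero at the start; "ft_torque": the same for the moment, N m; "width": opening from 0.0 (shut) to 1.0 (fully open).
Only numpy, scipy, OpenCV 4.12 (cv2) and the standard library are available. Lean on these libraries where they do the work, as an engineer would, in place of code of your own. Each camera call takes 0.05 s, during which the arm holds its last target.

## Working session

There is one attempt and no reset: what is moved stays moved. The work goes in short steps, Python scripts to look and compute and a shell command to move; the robot and the scene stay as the last step left them, time stands still between calls to the robot, and variables do not carry over. Pictures are saved under pics/ and viewed, and the job is handed in when it is done.

```bash
ls; mkdir -p pics
python3 - <<'E'
from cell import *
import cv2,json
for n in("side","top"):
    p,d=get_image(n); cv2.imwrite(f"pics/{n}0.png",p[:,:,::-1]); c=get_calibration(n); print(n,c)
    for l in ["knob","ball","index","axis","pivot","pot_a","bottle","station","nose"]:
        try: print(l,[(round(r['score'],2),[round(float(v),3) for v in r['location']]) for r in look_for(l,n)][:3])
        except Exception as e: print(l,e)
print(monitor.observe())
E
```

```text
pics
side {'fx': 456.0775358627304, 'fy': 456.0775358627304, 'cx': 281.62731334567013, 'cy': 212.69394359805824, 'R': array([[ 7.80633772e-01, -6.24988679e-01,  2.57026805e-04],
       [-4.99471660e-01, -6.24105514e-01, -6.00849705e-01],
       [ 3.75684675e-01,  4.68915194e-01, -7.99361974e-01]]), 't': array([-0.4422078 ,  0.32496289,  1.03162012])}
knob [(0.6, [0.752, -0.075, 0.049]), (0.57, [0.546, -0.069, 0.053]), (0.35, [0.616, -0.022, 0.084])]
ball [(0.86, [0.615, -0.021, 0.083])]
index [(0.92, [0.541, -0.084, 0.014]), (0.28, [0.6, 0.378, 0.04])]
axis [(0.7, [0.542, -0.088, 0.013])]
pivot [(0.65, [0.535, -0.088, 0.009])]
pot_a [(0.93, [0.555, 0.14, 0.05]), (0.73, [0.754, -0.073, 0.049]), (0.19, [0.731, -0.303, 0.101])]
bottle [(0.77, [0.731, -0.303, 0.106]), (0.54, [0.54, -0.086, 0.011])]
station [(0.62, [0.539, -0.086, 0.015])]
nose [(0.65, [0.616, -0.022, 0.08]), (0.33, [0.547, -0.072, 0.058])]
top {'fx': 401.5880598187032, 'fy': 401.5880598187032, 'cx': 275.12222500203006, 'cy': 204.60282317200168, 'R': array([[ 0.019959  , -0.99978928,  0.00479843],
       [-0.9983321 , -0.
[... 536 characters left out ...]
[(0.59, [0.619, -0.015, 0.146])]
{'clock': 1.0, 'joints': array([-1.37458657,  0.43448267,  0.02499792,  1.57319494, -0.0115908 ,
        1.13401499, -0.07507681]), 'dq': array([ 0.00041689,  0.001478  ,  0.00084413,  0.00273987, -0.00071462,
       -0.00045654, -0.00104967]), 'joint_efforts': array([ 6.61132653e-04, -6.67692089e+01,  9.83963236e-01, -3.14816451e+01,
       -6.07936503e-02,  3.25479219e-02,  1.96276540e-05]), 'position': array([0.18402013, 0.59730716, 0.22675455]), 'ee_rot': array([4.67708492e-01, 3.10655974e+00, 6.85787833e-05]), 'force': array([ 0.58016684, -0.59130586,  0.60529613]), 'ft_torque': array([ 0.01259643, -0.01463653,  0.0034886 ]), 'width': 0.9994194907253889}
```

View pics/side0.png

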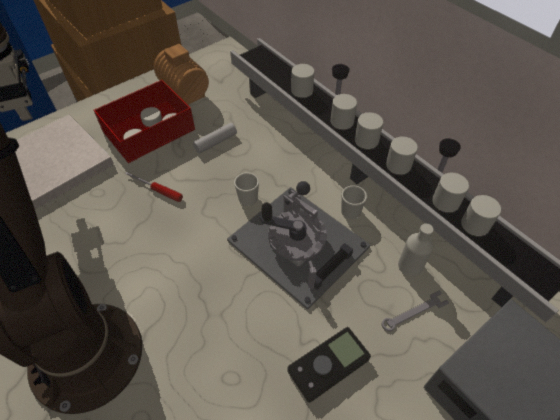

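View pics/top0.png

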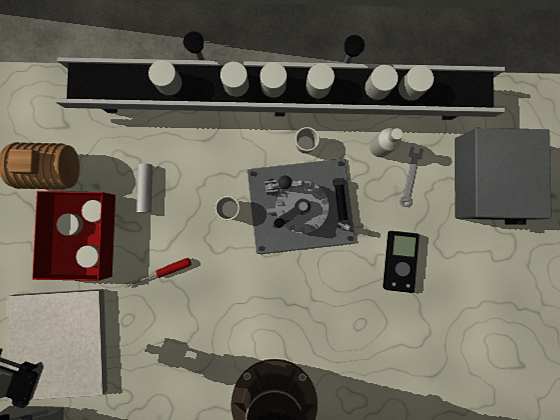

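Run:
```python
import cv2
a=cv2.imread("pics/top0.png")[140:270,200:380]; cv2.imwrite("pics/topz.png",cv2.convertScaleAbs(cv2.resize(a,(800,578),interpolation=cv2.INTER_CUBIC),alpha=1.5))
a=cv2.imread("pics/side0.png")[165:310,220:400]; cv2.imwrite("pics/sidez.png",cv2.convertScaleAbs(cv2.resize(a,(745,600),interpolation=cv2.INTER_CUBIC),alpha=1.5))
```

```text
(no output)
```

View pics/topz.png

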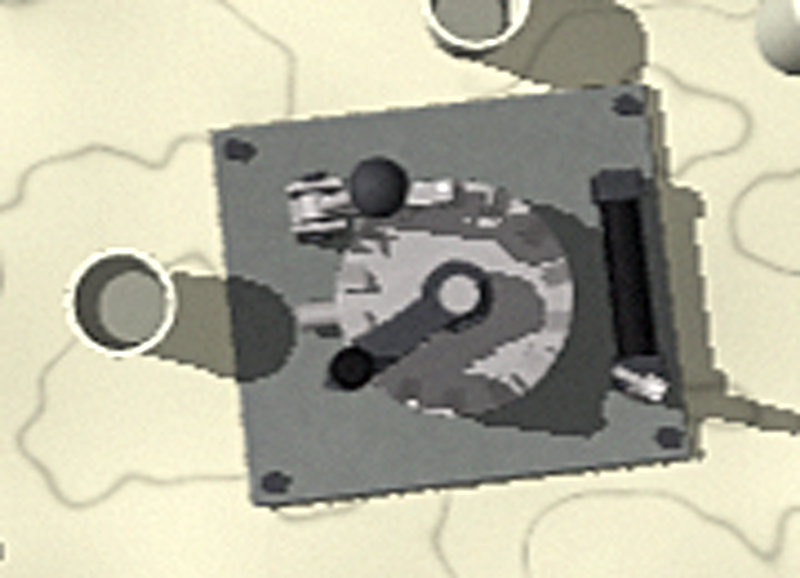

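View pics/sidez.png

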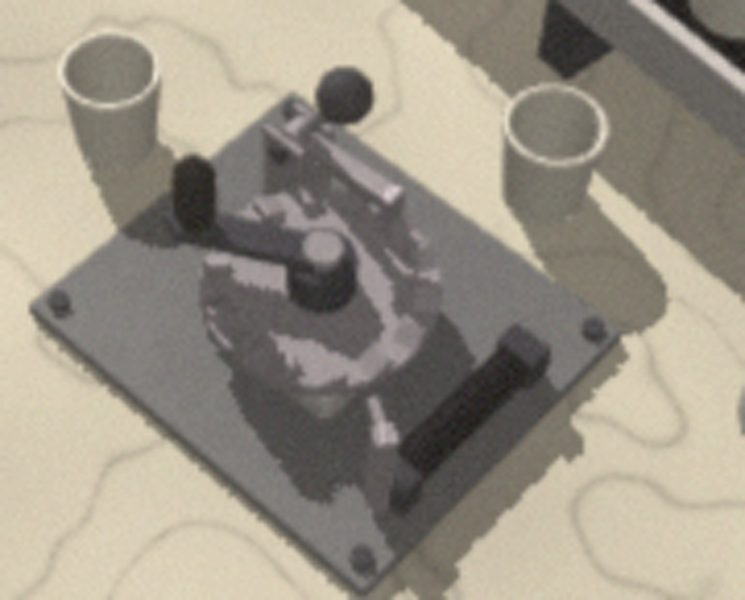

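```bash
cat > h.py <<'E'
import numpy as np
from cell import *
def P(n):
    c=get_calibration(n);K=np.array([[c['fx'],0,c['cx']],[0,c['fy'],c['cy']],[0,0,1]]);return c,K@np.c_[c['R'],c['t']]
def tri(a,b):
    A=[]
    for n,uv in(("top",a),("side",b)):
        _,p=P(n); A+=[uv[0]*p[2]-p[0],uv[1]*p[2]-p[1]]
    s=np.linalg.svd(np.array(A))[2][-1]; X=s[:3]/s[3]
    return X,[np.round(proj(n,X)-uv,1).tolist() for n,uv in(("top",a),("side",b))]
def proj(n,X):
    q=P(n)[1]@np.r_[X,1]; return q[:2]/q[2]
def atz(n,uv,z):
    c,_=P(n);C=-c['R'].T@c['t'];d=c['R'].T@np.array([(uv[0]-c['cx'])/c['fx'],(uv[1]-c['cy'])/c['fy'],1]);return C+d*(z-C[2])/d[2]
E
python3 - <<'E'
from h import *
T=lambda x,y:np.array([x/4.4444+200-.5+.11,y/4.4444+140-.39]); S=lambda x,y:np.array([x/4.139+220-.38,y/4.139+165-.38])
for n,a,b in [("hub",T(460,293),S(323,247)),("knobtop",T(352,368),S(194,163)),("ball",T(380,187),S(344,96)),
 ("bolt-x-y",T(670,437),S(362,558)),("bolt+x-y",T(628,104),S(595,328)),("bolt-x+y",T(275,482),S(60,303)),("bolt+x+y",T(238,150),S(293,103))]:
    X,r=tri(a,b);print(n,X.round(4),r)
Cs=[atz("top",T(*p),.012) for p in[(212,130),(645,85),(695,458),(255,505)]]
for c in Cs:print(c.round(4))
print("mid",np.mean(Cs,0), [np.linalg.norm(Cs[i]-Cs[i-1]).round(4) for i in range(4)])
y=(Cs[0]+Cs[3]-Cs[1]-Cs[2]);x=Cs[0]+Cs[1]-Cs[2]-Cs[3]
print("yaw",np.arctan2(x[1],x[0]),np.arctan2(-y[0],y[1]))
E
```

```text
hub [ 0.5629 -0.0687  0.0963] [[-0.1, 0.1], [0.1, -0.0]]
knobtop [ 0.5161 -0.0035  0.1504] [[0.1, -0.2], [-0.2, 0.0]]
ball [ 0.621  -0.0171  0.146 ] [[-0.2, 0.2], [0.2, -0.0]]
bolt-x-y [ 0.4755 -0.2123  0.0196] [[-0.2, 0.2], [0.2, -0.0]]
bolt+x-y [ 0.6938 -0.183   0.0187] [[-0.1, 0.1], [0.1, -0.0]]
bolt-x+y [0.4415 0.0439 0.0179] [[-0.1, 0.1], [0.1, -0.0]]
bolt+x+y [0.6566 0.0724 0.0289] [[-0.1, 0.1], [0.1, -0.0]]
[0.6722 0.0905 0.012 ]
[ 0.7081 -0.1954  0.012 ]
[ 0.4626 -0.2308  0.012 ]
[0.4263 0.0566 0.012 ]
mid [ 0.56727273 -0.06977064  0.012     ] [np.float64(0.2482), np.float64(0.2881), np.float64(0.248), np.float64(0.2896)]
yaw 0.1400920697361368 0.1252483810164163
```

```bash
cat >> h.py <<'E'
from scipy.spatial.transform import Rotation as Ro
AX=np.array([.563,-.0675]);YAW=.133
def st(x,y):
    c,s=np.cos(YAW),np.sin(YAW);return AX+np.array([c*x-s*y,s*x+c*y])
def rel(x,y,z,az=None):
    o=monitor.observe();R=Ro.from_rotvec(o['ee_rot']).as_matrix()
    d=np.array([x,y,z])-o['position'];yaz=np.arctan2(R[1,1],R[0,1])
    print("t",round(o['clock'],2),"pos",o['position'].round(4),"yaz",round(yaz,3),"tilt",(R[:,2]).round(3),"F",o['force'].round(1),"w",round(o['width'],3))
    print("shift cm",(R.T@d*100).round(2), "turn deg",None if az is None else round(np.degrees(yaz-az),1))
E
python3 -m crank '[[[0,0,0],8.2,255],[[0,0,0],8.2,255],[[0,0,0],8.2,255],[[0,0,0],8.2,255],[[0,0,0],8.2,255]]' 20
python3 -m crank '[[[0,0,0],8.2,255],[[0,0,0],8.2,255],[[0,0,0],7.9,255]]'
python3 -c "
from h import *
print(st(65,38),st(65,-12));rel(*st(65,-12),.20,YAW)"
```

```text
clock: 1.5
position: [0.184, 0.5973, 0.2268]
ee_rot: [-1.534, -2.742, -0.0]
force: [0.5, 0.3, 0.3]
width: 0.618
clock: 1.8
position: [0.1839, 0.5973, 0.2268]
ee_rot: [-2.077, -2.357, -0.0]
force: [0.5, 0.7, 0.1]
width: 0.353
[59.9498413  46.21643977] [66.58025333 -3.34198673]
t 1.8 pos [0.1839 0.5973 0.2268] yaz 0.126 tilt [-0.  0. -1.] F [0.5 0.7 0.1] w 0.353
shift cm [-1.22803e+03  6.53696e+03  2.41000e+00] turn deg -0.4
```

```bash
sed -i 's/return AX+np.array(\[c\*x/return AX+.001*np.array([c*x/' h.py
python3 -c "
from h import *
print(st(65,38),st(65,-12));rel(*st(65,-12),.20,YAW)"
```

```text
[ 0.62238684 -0.02121606] [ 0.62901725 -0.07077449]
t 1.8 pos [0.1839 0.5973 0.2268] yaz 0.126 tilt [-0.  0. -1.] F [0.5 0.7 0.1] w 0.353
shift cm [-71.89  35.73   2.67] turn deg -0.4
```

```bash
python3 -m crank '[[[-2,1,0],0,255],[[-4,2,0],0,255],[[-4,2,0],0,255],[[-4,2,0],0,255],[[-4,2,0],0,255]]'
python3 -m crank '[[[-4,2,0],0,255],[[-4,2,0],0,255],[[-4,2,0],0,255],[[-4,2,0],0,255],[[-4,2,0],0,255]]'
python3 -m crank '[[[-4,2,0],0,255],[[-4,2,0],0,255],[[-4,2,0],0,255],[[-4,2,0],0,255],[[-4,2,0],0,255]]'
python3 -c "
from h import *
rel(*st(65,-12),.20,YAW)"
```

```text
clock: 2.3
position: [0.2977, 0.4293, 0.2269]
ee_rot: [-2.069, -2.364, -0.001]
force: [-0.4, 0.4, -0.5]
width: 0.004
clock: 2.8
position: [0.4232, 0.2442, 0.2271]
ee_rot: [-2.069, -2.364, -0.001]
force: [1.0, 0.6, 0.2]
width: 0.004
clock: 3.3
position: [0.5488, 0.0592, 0.227]
ee_rot: [2.069, 2.364, 0.001]
force: [0.2, 0.7, -0.1]
width: 0.003
t 3.3 pos [0.5488 0.0592 0.227 ] yaz 0.133 tilt [ 0.001  0.    -1.   ] F [ 0.2  0.7 -0.1] w 0.003
shift cm [-13.94   6.23   2.7 ] turn deg -0.0
```

```bash
python3 -m crank '[[[-4,1.8,0],0,255],[[-4,1.8,0],0,255],[[-4,1.8,0],0,255],[[-2,0.8,2],0,255],[[0,0,0],0,255]]'
python3 - <<'E'
from h import *
import cv2
rel(*st(65,-12),.130,YAW)
p,d=get_image("side");cv2.imwrite("pics/s1.png",cv2.convertScaleAbs(cv2.resize(p[120:330,180:440,::-1],(743,600)),alpha=1.5))
E
```

```text
clock: 3.8
position: [0.6276, -0.0742, 0.2046]
ee_rot: [-2.076, -2.358, 0.005]
force: [-1.2, 0.2, 0.2]
width: 0.006
t 3.8 pos [ 0.6276 -0.0742  0.2046] yaz 0.127 tilt [-0.002 -0.002 -1.   ] F [-1.2  0.2  0.2] w 0.006
shift cm [0.34 0.21 7.46] turn deg -0.3
```

View pics/s1.png

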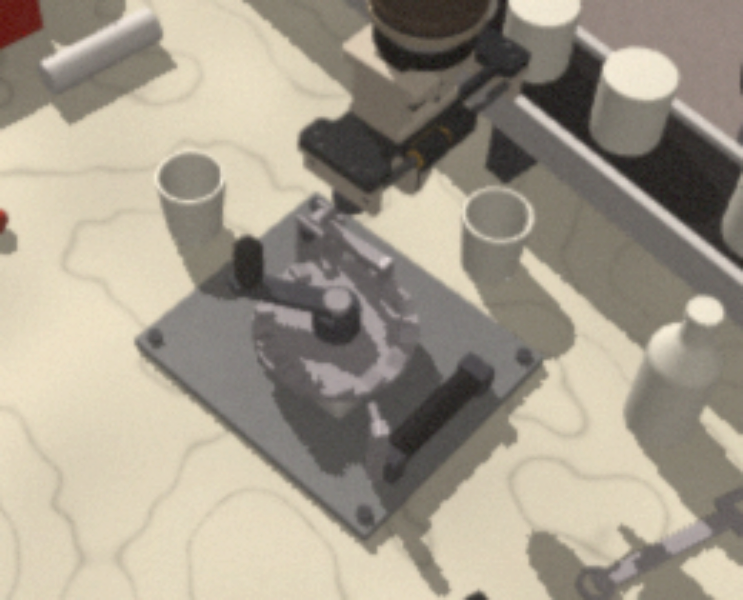

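```bash
python3 -m crank '[[[0,0.2,2.5],0,255],[[0,0,2.5],0,255],[[0,0,2.3],0,255],[[1,0,0],0,255],[[0,0,0],0,255]]'
python3 -m crank '[[[1,0,0],0,255],[[1,0,0],0,255],[[1,0,0],0,255],[[1,0,0],0,255],[[1,0,0],0,255]]'
python3 -c "
from h import *
rel(*st(65,80),.130,YAW)"
```

```text
clock: 4.35
position: [0.6286, -0.0566, 0.1343]
ee_rot: [-2.065, -2.366, -0.002]
force: [0.3, 1.0, 0.5]
width: 0.005
clock: 4.85
position: [0.6219, -0.009, 0.134]
ee_rot: [-2.069, -2.364, -0.001]
force: [-0.1, -0.6, 0.8]
width: 0.005
t 4.85 pos [ 0.6219 -0.009   0.134 ] yaz 0.133 tilt [ 0.  0. -1.] F [-0.1 -0.6  0.8] w 0.005
shift cm [ 2.98 -0.11  0.4 ] turn deg -0.0
```

```bash
python3 -m crank '[[[1,0,0],0,255],[[1,0,0],0,255],[[1,0,0],0,255],[[0.4,0,0],0,255],[[0,0,0],0,255]]'
python3 - <<'E'
from h import *
import cv2
rel(*st(65,80),.130,YAW)
for n,r in(("side",(120,330,180,440)),("top",(120,290,190,400))):
    p,d=get_image(n);cv2.imwrite(f"pics/{n}2.png",cv2.convertScaleAbs(cv2.resize(p[r[0]:r[1],r[2]:r[3],::-1],(743,600)),alpha=1.5))
E
```

```text
clock: 5.35
position: [0.6173, 0.0246, 0.1335]
ee_rot: [-2.068, -2.364, -0.0]
force: [0.7, -1.1, 0.8]
width: 0.001
t 5.35 pos [0.6173 0.0246 0.1335] yaz 0.134 tilt [-0.  0. -1.] F [ 0.7 -1.1  0.8] w 0.001
shift cm [-0.41 -0.1   0.35] turn deg 0.0
```

View pics/side2.png

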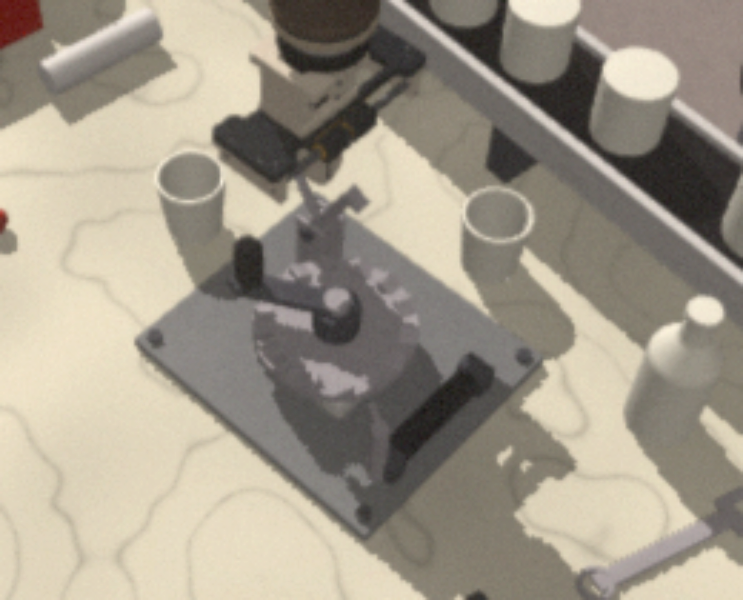

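```bash
python3 -m crank '[[[-0.6,0,0],0,255],[[0,0,-2.5],0,255],[[0,0,-3],0,255],[[0,0,-1.5],7.6,110],[[0,0,0],7.6,110]]'
python3 -m crank '[[[0,0,0],7.6,110],[[0,0,0],7.6,110],[[0,0,0],7.6,110],[[0,0,0],7.6,110],[[0,0,0],7.6,110]]'
python3 -m crank '[[[0,0,0],7.6,110]]'
python3 -c "
from h import *
rel(.516,-.0035,.20,-.937)"
```

```text
clock: 5.95
position: [0.6198, 0.0159, 0.2066]
ee_rot: [2.369, 2.059, 0.006]
force: [-0.2, -0.1, -0.6]
width: 0.13
clock: 6.45
position: [0.6183, 0.0163, 0.2039]
ee_rot: [2.913, 1.176, 0.0]
force: [0.0, 0.8, -0.5]
width: 0.548
clock: 6.55
position: [0.6183, 0.0162, 0.2039]
ee_rot: [2.984, 0.981, 0.0]
force: [-0.1, -0.3, 0.7]
width: 0.566
t 6.55 pos [0.6183 0.0162 0.2039] yaz -0.936 tilt [ 0. -0. -1.] F [-0.1 -0.3  0.7] w 0.566
shift cm [-9.41 -4.48  0.39] turn deg 0.1
```

```bash
python3 -m crank '[[[-3,-1.5,0],0,110],[[-4,-1.8,0],0,110],[[-2.4,-1.2,0],0,110],[[0,0,0],0,110]]'
python3 - <<'E'
from h import *
import cv2
rel(.516,-.0035,.112,-.937)
for n,r in(("side",(120,330,180,440)),("top",(120,290,190,400))):
    p,d=get_image(n);cv2.imwrite(f"pics/{n}3.png",cv2.convertScaleAbs(cv2.resize(p[r[0]:r[1],r[2]:r[3],::-1],(743,600)),alpha=1.5))
for n in("side","top"):print([(round(r['score'],2),[round(float(v),3) for v in r['location']]) for r in look_for("ball",n)][:3])
E
```

```text
clock: 6.95
position: [0.5126, -0.0046, 0.2037]
ee_rot: [-2.981, -0.985, 0.002]
force: [0.4, -0.3, 0.0]
width: 0.567
t 6.95 pos [ 0.5126 -0.0046  0.2037] yaz -0.932 tilt [-0.002  0.002 -1.   ] F [ 0.4 -0.3  0. ] w 0.567
shift cm [0.34 0.14 9.17] turn deg 0.3
[(0.6, [0.611, 0.004, 0.108])]
[(0.59, [0.617, 0.055, 0.149])]
```

View pics/side3.png

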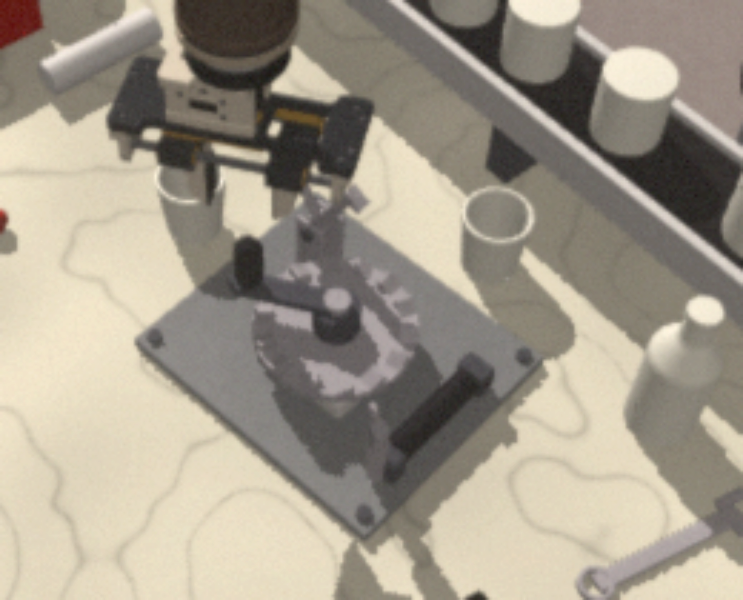

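View pics/top3.png

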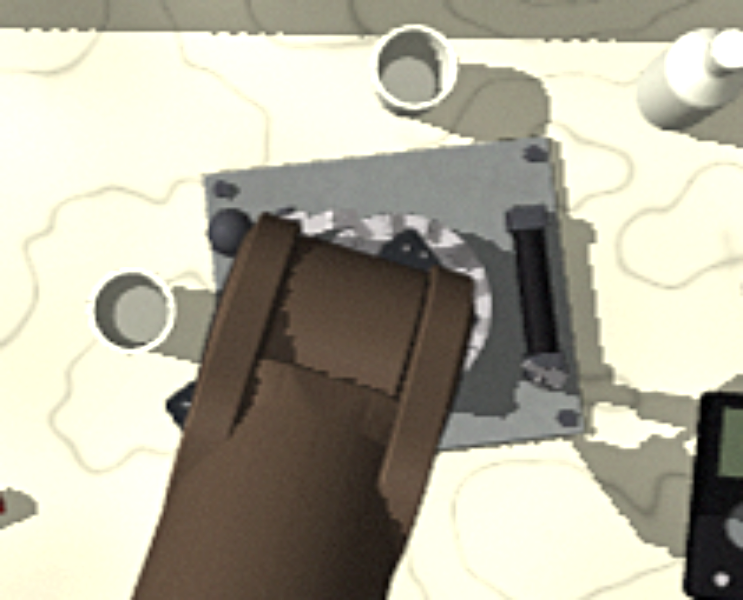

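```bash
python3 -m crank '[[[0.3,0.15,2],0,110],[[0,0,3],0,110],[[0,0,2.2],0,110],[[0,0,2],0,110],[[0,0,0],0,110]]'
python3 -c "
from h import *
rel(.516,-.0035,.112,-.937)"
```

```text
clock: 7.65
position: [0.5186, -0.0023, 0.1095]
ee_rot: [2.981, 0.991, -0.006]
force: [0.1, 0.1, -0.0]
width: 0.57
t 7.65 pos [ 0.5186 -0.0023  0.1095] yaz -0.929 tilt [-0.004 -0.001 -1.   ] F [ 0.1  0.1 -0. ] w 0.57
shift cm [-0.28 -0.06 -0.25] turn deg 0.5
```

```bash
python3 -m crank '[[[-0.2,0,0],0,110],[[0,0,0],0,255],[[0,0,0],0,255],[[0,0,0],0,255],[[0,0,0],0,255]]' 15
python3 -c "
from h import *
rel(.516,-.0035,.112,-.937)"
```

```text
clock: 8.15
position: [0.517, -0.0017, 0.1121]
ee_rot: [-2.978, -0.991, 0.001]
force: [-1.8, 1.6, 8.4]
width: 0.279
t 8.15 pos [ 0.517  -0.0017  0.1121] yaz -0.928 tilt [-0.001  0.003 -1.   ] F [-1.8  1.6  8.4] w 0.279
shift cm [-0.19  0.08  0.01] turn deg 0.5
```

```bash
cat >> h.py <<'E'
def ck():
    o=monitor.observe();R=Ro.from_rotvec(o['ee_rot']).as_matrix();d=o['position'][:2]-AX
    az=np.arctan2(d[1],d[0])%(2*np.pi);print("t",round(o['clock'],2),"r",np.hypot(*d).round(4),"winder~",round(az-YAW-1.75,3),"toolyaz-rad",round((np.arctan2(R[1,1],R[0,1])+np.pi-az+np.pi)%(2*np.pi)-np.pi,3),"F",o['force'].round(1),"T",o['ft_torque'].round(2),"w",o['width'].round(3),"z",o['position'][2].round(4))
    a=2.40+YAW+1.75; t=AX+.08*np.array([np.cos(a),np.sin(a)]); rel(*t,.112,(a-np.pi))
E
python3 -c "
from h import *
ck()"
python3 -m crank '[[[-0.70,0.03,0],-5,255],[[-0.70,0.03,0],-5,255],[[-0.70,0.03,0],-5,255],[[0,0,0],0,255]]'
python3 -c "
from h import *
ck()"
```

```text
clock: 8.55
position: [0.501, -0.0167, 0.112]
ee_rot: [-2.82, -1.376, 0.001]
force: [-5.9, 5.0, 8.7]
width: 0.278Traceback (most recent call last):
  File "<string>", line 3, in <module>
    ck()
    ~~^^
  File "h.py", line 26, in ck
    az=np.arctan2(d[1],d[0])%(2*np.pi);print("t",round(o['clock'],2),"r",np.hypot(*d).round(4),"winder~",round(az-YAW-1.75,3),"toolyaz-rad",round((np.arctan2(R[1,1],R[0,1])+np.pi-az+np.pi)%(2*np.pi)-np.pi,3),"F",o['force'].round(1),"T",o['ft_torque'].round(2),"w",o['width'].round(3),"z",o['position'][2].round(4))
                                                                                                                                                                                                                                                                        ^^^^^^^^^^^^^^^^
AttributeError: 'float' object has no attribute 'round'
Traceback (most recent call last):
  File "h.py", line 26, in ck
    az=np.arctan2(d[1],d[0])%(2*np.pi);print("t",round(o['clock'],2),"r",np.hypot(*d).round(4),"winder~",round(az-YAW-1.75,3),"toolyaz-rad",round((np.arctan2(R[1,1],R[0,1])+np.pi-az+np.pi)%(2*np.pi)-np.pi,3),"F",o['force'].round(1),"T",o['ft_torque'].round(2),"w",o['width'].round(3),"z",o['position'][2].round(4))
                                                                                                                                                                                                                                                                        ^^^^^^^^^^^^^^^^
AttributeError: 'float' object has no attribute 'round'
```

```bash
sed -i "s/o\['width'\].round(3)/round(o['width'],3)/" h.py
python3 -c "
from h import *
ck()"
```

```text
t 8.55 r 0.0802 winder~ 0.572 toolyaz-rad 0.023 F [-5.9  5.   8.7] T [0.9  1.62 0.17] w 0.278 z 0.112
t 8.55 pos [ 0.501  -0.0167  0.112 ] yaz -0.663 tilt [-0.002  0.003 -1.   ] F [-5.9  5.   8.7] w 0.278
shift cm [-7.97  9.87 -0.04] turn deg -103.4
```

```bash
python3 -m crank '[[[-0.90,-0.02,-0.05],-6.5,255],[[-0.90,0.05,-0.05],-6.5,255],[[-0.90,0.05,0],-6.5,255],[[-0.90,0.05,0],-6.5,255],[[-0.90,0.05,0],-6.5,255]]'
python3 -c "
from h import *
ck()"
```

```text
clock: 9.05
position: [0.4833, -0.0573, 0.1122]
ee_rot: [-2.32, -2.112, 0.002]
force: [-3.0, 5.9, -3.3]
width: 0.276
t 9.05 r 0.0803 winder~ 1.132 toolyaz-rad 0.033 F [-3.   5.9 -3.3] T [0.9  0.79 0.04] w 0.276 z 0.1122
t 9.05 pos [ 0.4833 -0.0573  0.1122] yaz -0.094 tilt [-0.004  0.002 -1.   ] F [-3.   5.9 -3.3] w 0.276
shift cm [-7.82  5.39 -0.02] turn deg -70.8
```

```bash
python3 -m crank '[[[-0.90,0.05,0],-6.5,255],[[-0.90,0.05,0],-6.5,255],[[-0.90,0.05,0],-6.5,255],[[-0.90,0.05,0],-6.5,255],[[-0.90,0.05,0],-6.5,255]]'
python3 -c "
from h import *
ck()"
python3 -m crank '[[[-0.90,0.05,0],-6.5,255],[[-0.90,0.05,0],-6.5,255],[[-0.90,0.05,0],-6.5,255],[[-0.90,0.05,0],-6.5,255],[[0,0,0],0,255]]'
python3 -c "
from h import *
ck()"
```

```text
clock: 9.55
position: [0.4905, -0.102, 0.1121]
ee_rot: [-1.637, -2.675, 0.002]
force: [-7.3, 2.0, 1.6]
width: 0.277
t 9.55 r 0.0803 winder~ 1.702 toolyaz-rad 0.029 F [-7.3  2.   1.6] T [0.48 1.56 0.16] w 0.277 z 0.1121
t 9.55 pos [ 0.4905 -0.102   0.1121] yaz 0.472 tilt [-0.006  0.002 -1.   ] F [-7.3  2.   1.6] w 0.277
shift cm [-5.19  1.75 -0.02] turn deg -38.3
clock: 10.05
position: [0.515, -0.1316, 0.1122]
ee_rot: [-1.0, -2.976, 0.003]
force: [-3.1, -5.5, -3.1]
width: 0.279
t 10.05 r 0.0801 winder~ 2.186 toolyaz-rad -0.005 F [-3.1 -5.5 -3.1] T [-1.18  0.61  0.24] w 0.279 z 0.1122
t 10.05 pos [ 0.515  -0.1316  0.1122] yaz 0.922 tilt [-0.003 -0.001 -1.   ] F [-3.1 -5.5 -3.1] w 0.279
shift cm [-1.7   0.2   0.02] turn deg -12.6
```

```bash
python3 -m crank '[[[-0.84,0.05,0],-6.0,255],[[-0.84,0.05,0],-6.0,255],[[0,0,0],0,255],[[0,0,0],0,255]]'
python3 - <<'E'
from h import *
import cv2
ck()
for n,r in(("side",(140,350,180,440)),("top",(120,290,190,400))):
    p,d=get_image(n);cv2.imwrite(f"pics/{n}4.png",cv2.convertScaleAbs(cv2.resize(p[r[0]:r[1],r[2]:r[3],::-1],(743,600)),alpha=1.5))
E
```

```text
clock: 10.45
position: [0.5297, -0.1402, 0.1123]
ee_rot: [-0.693, -3.063, 0.003]
force: [-2.1, -5.9, -5.3]
width: 0.278
t 10.45 r 0.08 winder~ 2.4 toolyaz-rad -0.015 F [-2.1 -5.9 -5.3] T [-1.29  0.44  0.25] w 0.278 z 0.1123
t 10.45 pos [ 0.5297 -0.1402  0.1123] yaz 1.126 tilt [-0.001 -0.002 -1.   ] F [-2.1 -5.9 -5.3] w 0.278
shift cm [-0.   -0.    0.03] turn deg -0.9
```

View pics/side4.png

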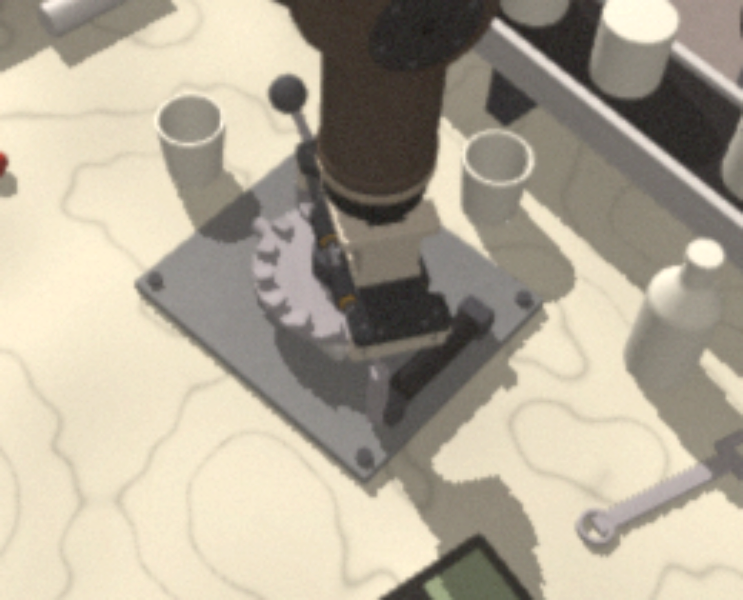

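View pics/top4.png

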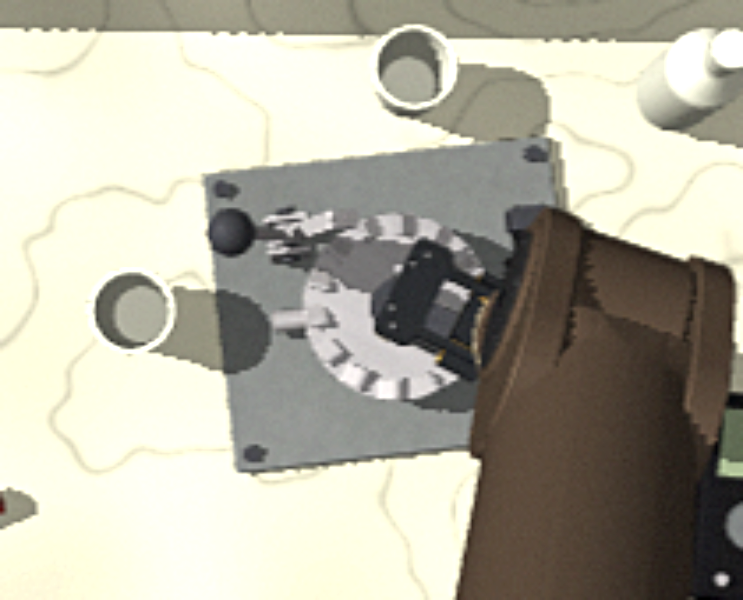

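```bash
python3 -m crank '[[[0,0,0],0,110],[[0,0,0],0,110],[[0,0,0],0,110],[[0,0,-2],0,110],[[0,0,-3.5],0,110]]'
python3 -m crank '[[[0,0,-3.5],0,110],[[-4,0,0],0,255],[[-4,0,0],0,255],[[-4,0,0],0,255],[[-2,0,0],0,255]]'
python3 - <<'E'
from h import *
import cv2
ck()
for n,r in(("side",(165,310,220,400)),("top",(140,270,200,380))):
    p,d=get_image(n);cv2.imwrite(f"pics/{n}5.png",cv2.convertScaleAbs(cv2.resize(p[r[0]:r[1],r[2]:r[3],::-1],(745,600) if n=="side" else (800,578),interpolation=cv2.INTER_CUBIC),alpha=1.5))
E
```

```text
clock: 11.05
position: [0.5295, -0.1378, 0.1667]
ee_rot: [-0.685, -3.062, 0.0]
force: [0.1, 0.1, 0.7]
width: 0.562
clock: 11.55
position: [0.66, -0.1991, 0.2027]
ee_rot: [0.686, 3.064, -0.0]
force: [1.0, -0.4, 0.3]
width: 0.271
t 11.55 r 0.1635 winder~ 3.465 toolyaz-rad -1.076 F [ 1.  -0.4  0.3] T [-0.08 -0.06  0.01] w 0.271 z 0.2027
t 11.55 pos [ 0.66   -0.1991  0.2027] yaz 1.13 tilt [ 0.002 -0.001 -1.   ] F [ 1.  -0.4  0.3] w 0.271
shift cm [14.31 -0.24  9.04] turn deg -0.6
```

View pics/side5.png

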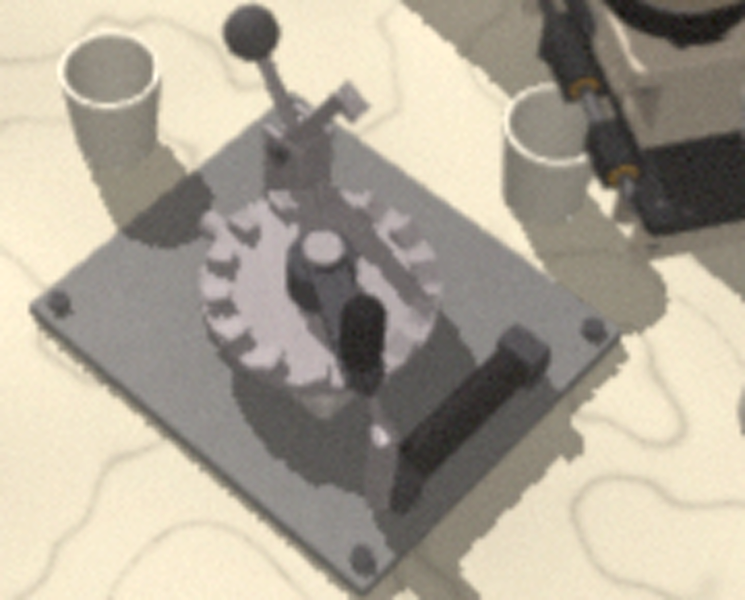

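View pics/top5.png

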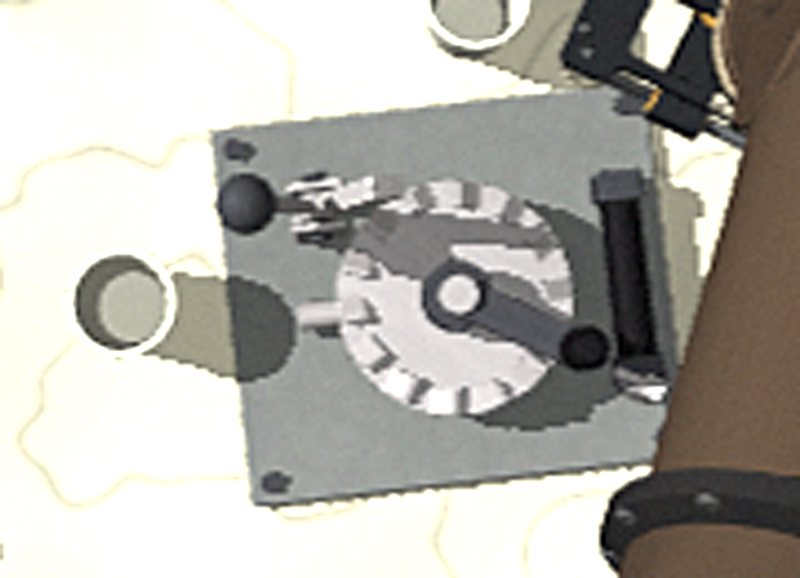

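Run:
```python
from h import *
import cv2
T=lambda x,y:np.array([x/4.4444+200-.39,y/4.4444+140-.39]); S=lambda x,y:np.array([x/4.139+220-.38,y/4.139+165-.38])
hub,_=tri(T(460,294),S(323,247)); kn,r=tri(T(585,343),S(364,302));print(hub.round(4),kn.round(4),r)
for k in(kn,atz("top",T(585,343),.150)):
    d=k[:2]-hub[:2];print(np.hypot(*d),"winder",np.arctan2(d[1],d[0])%6.283-YAW-1.75)
b0,_=tri(T(380,187),S(344,96));b1,r=tri(T(246,204),S(251,32));d=b1-b0;print(b0,b1,r,"yaw from ball",np.arctan2(-d[0],d[1]),np.linalg.norm(d))
bz=np.array([tri(T(670,437),S(362,558))[0],tri(T(628,104),S(595,328))[0],tri(T(275,482),S(60,303))[0],tri(T(238,150),S(293,103))[0]])
for n,f,im in(("top",lambda u:((u[0]-200+.39)*4.444,(u[1]-140+.39)*4.444),"pics/top5.png"),("side",lambda u:((u[0]-220+.38)*4.139,(u[1]-165+.38)*4.139),"pics/side5.png")):
    a=cv2.imread(im)
    def pt(x,y,z,c): u=f(proj(n,np.r_[st(x,y),z/1000]));cv2.circle(a,(int(u[0]),int(u[1])),3,c,-1)
    t=4.15
    for rr,z,c in((80,148,(0,0,255)),(101,87,(0,255,255)),(107,88,(0,255,0)),(132,94,(255,0,0)),(0,95,(255,0,255))): pt(rr*np.cos(t),rr*np.sin(t),z,c)
    for x,y in((-125,-145),(125,-145),(125,145),(-125,145)): pt(x,y,12,(255,255,0))
    for x in (65,): pt(65,122,143,(0,128,255))
    cv2.imwrite(im.replace("5","6"),a)
```

```text
[ 0.5625 -0.0688  0.0968] [ 0.5326 -0.1382  0.1464] [[-0.1, 0.1], [0.1, -0.0]]
0.07555051399294326 winder 2.4226273424466527
0.07517749609771714 winder 2.422924079368274
[ 0.62101749 -0.01708378  0.14596721] [0.61035162 0.06061781 0.14342839] [[0.0, -0.0], [-0.0, 0.0]] yaw from ball 0.13641459241404116 0.07847129025040252
```

View pics/top6.png

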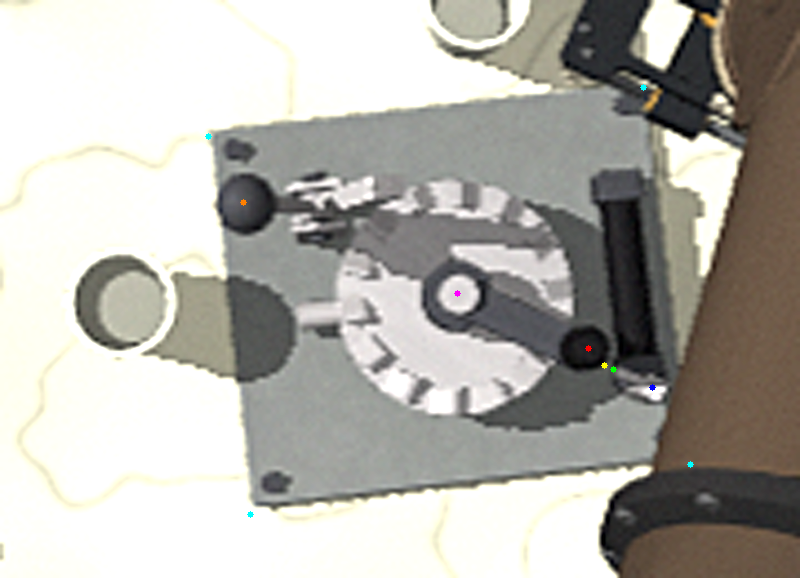

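View pics/side6.png

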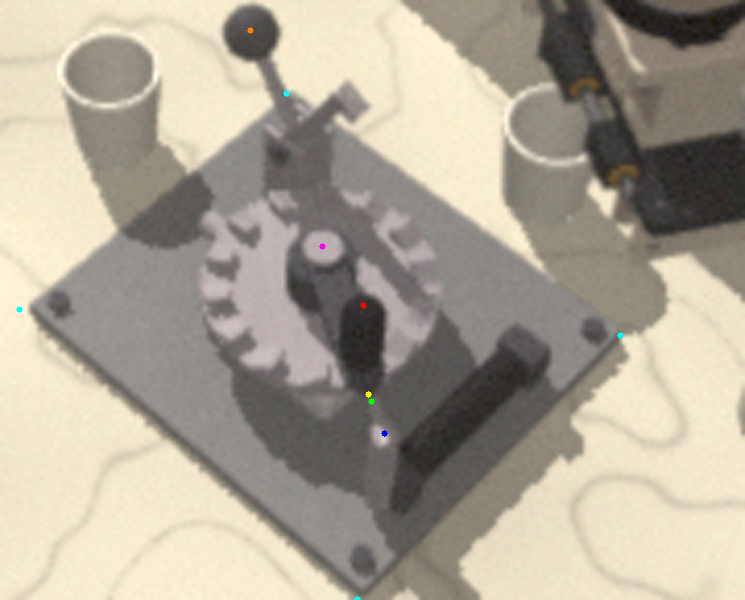

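```bash
python3 -m crank '[[[0,0,0],8.2,255],[[0,0,0],8.2,255],[[0,0,0],8.2,255],[[0,0,0],8.2,255],[[0,0,0],8.2,255]]'
python3 -m crank '[[[0,0,0],8.2,255],[[0,0,0],8.0,255],[[0,0,0],0,255]]'
python3 -c "
from h import *
rel(*st(65,168),.20,YAW)"
```

```text
clock: 12.15
position: [0.6569, -0.1974, 0.203]
ee_rot: [-1.724, -2.626, -0.001]
force: [0.9, 0.1, -0.4]
width: 0.003
clock: 12.45
position: [0.657, -0.1972, 0.2028]
ee_rot: [-2.072, -2.361, -0.001]
force: [0.6, 0.1, -0.0]
width: 0.005
t 12.45 pos [ 0.657  -0.1972  0.2028] yaz 0.13 tilt [-0.     0.001 -1.   ] F [ 0.6  0.1 -0. ] w 0.005
shift cm [30.9  -1.19  0.3 ] turn deg -0.2
```

```bash
python3 -m crank '[[[3,-1.2,0],0,255],[[4.5,0,0],0,255],[[4.5,0,0],0,255],[[4.5,0,0],0,255],[[4.5,0,0],0,255]]'
python3 -m crank '[[[4.5,0,0],0,255],[[4,0,0],0,255],[[1.5,0,0],0,255],[[0,0,0],0,255]]'
python3 -c "
from h import *
rel(*st(65,168),.13,YAW)"
```

```text
clock: 12.95
position: [0.617, 0.0104, 0.203]
ee_rot: [-2.064, -2.368, -0.001]
force: [0.0, -0.0, -0.1]
width: 0.006
clock: 13.35
position: [0.6038, 0.1111, 0.2026]
ee_rot: [-2.059, -2.371, -0.001]
force: [-0.7, 0.0, 0.2]
width: 0.005
t 13.35 pos [0.6038 0.1111 0.2026] yaz 0.141 tilt [-0.001  0.002 -1.   ] F [-0.7  0.   0.2] w 0.005
shift cm [-0.38  0.09  7.26] turn deg 0.4
```

```bash
python3 -m crank '[[[0,0,3],0,255],[[0,0,3],0,255],[[0,0,1.2],0,255],[[-1.5,0,0],0,255],[[-1,0,0],0,255]]'
python3 -m crank '[[[-1,0,0],0,255],[[-1,0,0],0,255],[[-1,0,0],0,255],[[-0.7,0,0],0,255],[[-0.7,0,0],0,255]]'
python3 -c "
from h import *
rel(*st(65,100),.13,YAW)"
```

```text
clock: 13.85
position: [0.6088, 0.0805, 0.1319]
ee_rot: [2.07, 2.362, 0.001]
force: [0.4, 2.0, 2.1]
width: 0.004
clock: 14.35
position: [0.6139, 0.0381, 0.1309]
ee_rot: [2.07, 2.363, 0.0]
force: [0.5, 0.1, -0.1]
width: 0.004
t 14.35 pos [0.6139 0.0381 0.1309] yaz 0.132 tilt [ 0. -0. -1.] F [ 0.5  0.1 -0.1] w 0.004
shift cm [0.21 0.06 0.09] turn deg -0.1
```

```bash
python3 -m crank '[[[-0.6,0,0],0,255],[[0,0,0],0,255],[[1.5,0,0],0,255],[[0,0,-3],0,255],[[0,0,-4],0,255]]'
python3 -m crank '[[[4.5,0,0],0,255],[[4.5,0,0],0,255],[[4.5,0,0],0,255],[[3,0,0],0,255],[[0,0,0],0,255]]'
python3 - <<'E'
from h import *
import cv2
rel(*st(65,100),.13,YAW)
for n,r in(("side",(165,310,220,400)),("top",(140,270,200,380))):
    p,d=get_image(n);cv2.imwrite(f"pics/{n}7full.png",p[:,:,::-1]);cv2.imwrite(f"pics/{n}7.png",cv2.convertScaleAbs(cv2.resize(p[r[0]:r[1],r[2]:r[3],::-1],(745,600) if n=="side" else (800,578),interpolation=cv2.INTER_CUBIC),alpha=1.5))
E
```

```text
clock: 14.85
position: [0.6108, 0.0508, 0.1995]
ee_rot: [-2.064, -2.364, 0.005]
force: [0.9, -0.4, 0.5]
width: 0.001
clock: 15.35
position: [0.5883, 0.2204, 0.2]
ee_rot: [-2.055, -2.371, -0.002]
force: [-0.6, 0.9, -1.1]
width: 0.003
t 15.35 pos [0.5883 0.2204 0.2   ] yaz 0.143 tilt [-0.002  0.003 -1.   ] F [-0.6  0.9 -1.1] w 0.003
shift cm [-1.823e+01  1.000e-02  6.930e+00] turn deg 0.5
```

View pics/side7.png

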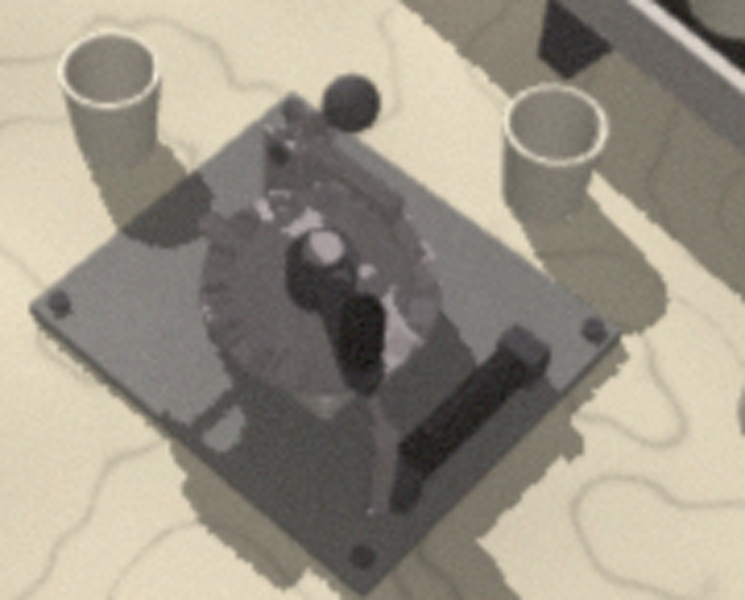

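View pics/top7.png

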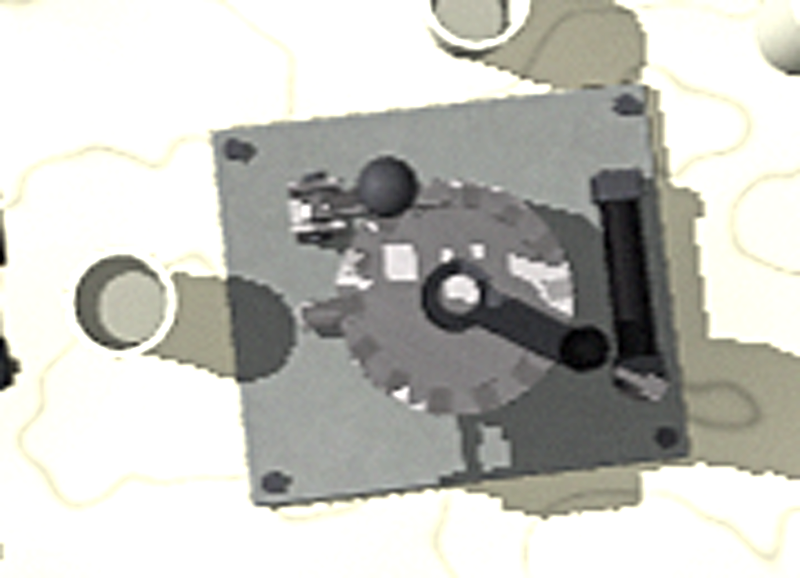

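Run:
```python
from h import *
import cv2
T=lambda x,y:np.array([x/4.4444+200-.39,y/4.4444+140-.39]); S=lambda x,y:np.array([x/4.139+220-.38,y/4.139+165-.38])
b1,_=tri(T(246,204),S(251,32))
for b in((387,187),(351,103)),((380,187),(344,96)):
    X,r=tri(T(*b[0]),S(*b[1]));d=np.linalg.norm(b1-X);print(X.round(4),r,"chord",d,"pawl from stop",1.1-2*np.arcsin(d/.16))
# circle-based ball centre (Hough) on fresh images
for n in("side","top"):
    g=cv2.imread(f"pics/{n}7full.png",0)
    for l in("ball","knob"):
        get_image(n)
        m=masks_of(l,n)
        for q in m[:2]:
            v,u=np.nonzero(q["region"]);print(n,l,round(q["score"],2),u.mean().round(1),v.mean().round(1),len(u))
X=[np.r_[st(65,80-80*np.sin(.55-p)),.072+.08*np.cos(.55-p)] for p in(0,.08)]
for n in("top","side"):print(n,[proj(n,x).round(1) for x in X], "meas",T(387,187) if n=="top" else S(351,103))
hub,_=tri(T(460,292),S(325,245)); kn,r=tri(T(585,343),S(364,302));d=kn-hub;print("winder",np.arctan2(d[1],d[0])%6.283-YAW-1.75)
```

```text
[ 0.6221 -0.0217  0.1428] [[0.0, -0.0], [-0.0, 0.0]] chord 0.08314862495059042 pawl from stop 0.007049842966490916
[ 0.621  -0.0171  0.146 ] [[-0.2, 0.2], [0.2, -0.0]] chord 0.07847129025040252 pawl from stop 0.07479808586646053
side ball 0.74 303.3 198.9 346
side knob 0.73 297.1 235.3 2287
top ball 0.68 284.4 183.1 247
top knob 0.95 303.4 207.3 2308
top [array([286.4, 181.7]), array([284.3, 181.8])] meas [286.68587076 181.68542075]
side [array([304.3, 190. ]), array([302.7, 188. ])] meas [304.42309253 189.50523798]
winder 2.406509351346223
```

```bash
python3 -c "
from cell import *
print(workorder.sign_off()); print(monitor.observe()['clock'])"
```

```text
the job is handed in; nothing more can be done
None
the job is handed in; nothing more can be done
```

The belt take-up is slackened and the job is handed in. I threw the lever over with shut fingers, then gripped the crank knob and turned the wheel back to the index. After releasing the knob, I pushed the lever back so the pawl dropped.

Last checks before handing in, at about 15.4 s of the 54 s allowed:
- **Pawl:** about 0.007 rad from the ball's two-camera position, so fully home. At the start the same measurement gave about 0.075, meaning it was resting on a tooth tip.
- **Crank:** about 2.41 rad from the cameras, and 2.40 from the arm's position while gripping. The knob radius triangulated about 4 mm short (76 mm instead of 80 mm), which has little effect on the angle.
- **Bystanders:** the two pots look unmoved in the last pictures. I did not measure the other things, but the tool stayed clear of them and no force reading suggested contact.
- **Arm:** the gripper was shut and clear of everything. Sampled contact forces stayed under about 12 N.

The trained detectors were unreliable on the small parts, so I used hand-picked points from the two cameras instead. Triangulated heights came out 2–6 mm high against the given sizes.

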